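# Click the green filter cartridge into the microscope light source

## Robot

A 6-joint arm with a two-finger parallel gripper is mounted at the origin on the work surface. World frame = base frame: x ahead of the robot, y to its left, z up, the work surface at z = 0. Lengths are in mm, angles in rad, forces in N, time in s.
With the tool pointing down it reaches from about 350 to 975 mm from the base axis. Payload 7.1 kg.
Tool frame: the origin (TCP) lies at the very end of the fingers, on their centre line; the grasp point (between the pads) lies 19 mm behind it; z points along the fingers, y is the direction in which the jaws open and shut (so a half turn about z gives the same grasp; the last joint's range is limited). The gripper opens to 88 mm and grips with 3 to 60 N. Pads are 20 mm wide; open, the fingers measure 115 mm over their backs; the gripper's body (75 mm by 178 mm) begins 61 mm behind the grasp point.
Start: joints at [-1.271, 0.423, 1.63, -0, 1.089, -0.019], TCP at [195.909, -593.485, 185.875] pointing down, gripper open.
Joint ranges: [-3, 3], [-0.9, 2.11], [0.09, 2.58], [-1.31, 4.45], [0.11, 2.69], [-2.54, 2.54]. Speed limits (rad/s): [2.39, 2.39, 3.01, 3.14, 3.14, 3.14].

## Interface

Orientations are given as [roll, pitch, yaw] about the fixed x, y, z axes, in that order (R = Rz(yaw) Ry(pitch) Rx(roll)).
In Python, from workcell import ctrl, optics, workorder gives the robot as it stands.
- The arm moves only by the tool drive_tool, never from a script. Its argument "moves" is a list of rows, each a list of 7 numbers: the shift along the tool's x, y, z in mm, then the turn, a rotation vector about the tool's x, y, z in rad, then the gripper's target within -1 to 1 (shut at 1, half-way at 0, fully open at -1). A call has exactly 10 rows; each row shifts and turns the commanded pose from where the row before left it, along the tool's axes as they then stand; what a row does not reach is not made up. A row lasts 1/8 s, in which the tool goes at most 62.5 mm and 10.7 degrees, less where a joint would pass 70% of its speed; a pose out of reach is approached as far as the arm can. A call with a gripper value outside its range is refused whole. The fingers move at their own pace and stop on an object; the grip force is fixed at half the most. Time passes only in rows, so rows that do not move let the fingers close, or fill a call up. It gives the time, the measured TCP pose, the force and the opening at its end, in the units of the state.
- ctrl.sense(): the state, without advancing time (a new reading comes with each control period).
- optics.get_image(name): name is "scene" or "top" or "wrist"; returns a dict with "frame" (384x512x3 uint8, blue, green, red), "range_z" (384x512 float32, mm along the optical axis (not along the pixel's ray), 0 where there is no reading), "K" (3x3 intrinsics, pixels), "origin" and "rotation" of the camera in the world. Camera axes: x right, y down, z forward; pixel columns grow to the right and rows downward; lengths in mm; the calibration is good to about 2 mm. The wrist camera is an equidistant fisheye: a pixel r from the principal point sees the ray r / f radians off the axis. A picture is of the moment at which its call begins.
- workorder.finish_job(): hands the job in, once; it reports no verdict.
The state is a dict: "clock": time; "qpos": joint angles; "qvel": joint speeds; "tau": joint torques, N m; "tool_pos": TCP position; "tcp_rot": TCP orientation; "force": force on the tool from outside, world axes, zero at the start; "torque": the same for the moment, N m; "gripper_width": opening from 0.0 (shut) to 1.0 (fully open).
Only numpy, scipy, OpenCV 4.12 (cv2) and the standard library are available. Lean on these libraries where they do the work, as an engineer would, in place of code of your own. Each camera call takes 0.05 s, during which the arm holds its last target. There are 200 camera calls.

## Task

Take the green filter cartridge from the dark mat and push it straight down into the black funnel-shaped port on top of the white light source, past its sprung balls, until it clicks fully home and stands upright; then let go. Leave the blue and the orange cartridges standing where they are.

Things in the scene. Friction and masses are not known exactly. Their poses are not given: they have to be found in the camera images.
- green_mid (a point): Green filter cartridge: round, loose, upright, 80 mm tall, about 150 g; origin at its centre, z up its axis. Upper part: green grip head, 26 mm diameter, from 6 to 40 mm above origin; hold it by this, as the rest goes into the port. Below: silver barrel, 36 mm diameter, flat shoulder on top, V groove centred 19 mm below origin, foot tapering to 26 mm. Stands on a 6 mm mat.
- port (a point): Port on the white lamp box (50 mm high; grey part behind it 68 mm): centre of its rim, z up, 90 mm above bench. Black funnel, 64 mm wide inside, narrows in 12 mm to a 40 mm round bore; floor 40 mm below rim. Two sprung balls 20 mm below rim hold a dropped-in cartridge about 20 mm too high; a push of about 10 N (up to 15) clicks it home: foot on the floor, its centre level with the rim.
- blue_mid (a point): Blue filter cartridge, to be left standing: same shape, size and origin as the green one, with a blue head. The three stand in a row on the mat in any order, neighbours 80 to 125 mm apart (axes).
- orange_mid (a point): Orange filter cartridge, to be left standing: same shape, size and origin as the green one, with an orange head.

How it is judged (in metres and radians):
At the end, for the whole second after the job is handed in: The green cartridge is clicked home in the port: its centre within 10 mm of the port's axis and less than 5 mm higher than the rim, upright within 10 degrees, released and at rest (horizontal distance between green_mid and port below 0.01 m and z of green_mid in the frame of port between -0.01 and 0.005 m and angle between green_mid's own z axis and vertical below 0.175 rad and linear speed of green below 0.02 m/s); the robot touches nothing.
It fails at once if the blue cartridge is moved by more than 40 mm or knocked over (distance of blue_mid from where it was at the start of the episode above 0.04 m or angle between blue_mid's own z axis and vertical above 0.6 rad).
It fails at once if the orange cartridge is moved by more than 40 mm or knocked over (distance of orange_mid from where it was at the start of the episode above 0.04 m or angle between orange_mid's own z axis and vertical above 0.6 rad).
It also fails if it takes over 35 s, if anything falls off the work surface, if the arm or the gripper's body presses on something with over 40 N, if the wrist force passes 120 N, or if a joint passes its speed limit or range.

## Working session

There is one attempt and no reset: what is moved stays moved. The work goes in short steps, Python scripts to look and compute and a tool call to move; the robot and the scene stay as the last step left them, time stands still between calls to the robot, and variables do not carry over. Pictures are saved under pics/ and viewed, about 8 in all and at most 12, crops included, and the job is handed in when it is done.

Besides the shell and the picture viewer there is one more tool, called after ">>>" as name([rows], argument=value, ...), one row to a line, values as JSON. drive_tool: Moves the arm, as the interface text tells. Its arguments: {"type":"object","properties":{"moves":{"type":"array"}},"required":["moves"]}

```bash
mkdir -p pics; ls; python3 - <<'E'
from workcell import ctrl, optics
import cv2, numpy as np, pickle
s=ctrl.sense(); print(s)
ims={n:optics.get_image(n) for n in("scene","top")}
pickle.dump(ims,open("ims.pkl","wb"))
for n,i in ims.items(): print(n,i["K"],i["origin"],i["rotation"])
cv2.imwrite("pics/a.png",cv2.resize(np.vstack([i["frame"] for i in ims.values()]),(400,600)) if 0 else np.hstack([cv2.resize(i["frame"],(400,300)) for i in ims.values()]))
cv2.imwrite("pics/top.png",ims["top"]["frame"])
E
```

```text
pics
{'clock': 0.0, 'qpos': array([-1.27099388e+00,  4.23831845e-01,  1.63065671e+00, -6.25657496e-06,
        1.08856101e+00, -1.90385159e-02]), 'qvel': array([ 0.00031838,  0.00013327, -0.0024882 , -0.00198096,  0.00068563,
       -0.00023002]), 'tau': array([-1.00412690e-03, -5.44634414e+01, -2.73669183e+01,  6.43165922e-02,
        2.28799466e-02, -1.04350677e-04]), 'tool_pos': array([ 195.7446823 , -592.94521536,  185.12041371]), 'tcp_rot': array([-3.14013590e+00, -2.21978401e-05,  3.18843851e-01]), 'force': array([ 0.09622298, -0.32925812, -0.49081447]), 'torque': array([0.04125501, 0.05738081, 0.00484674]), 'gripper_width': 1.0031154786713559}
scene [[417.08073709   0.         258.51022591]
 [  0.         417.08073709 198.31116818]
 [  0.           0.           1.        ]] [ 989.13345907 -170.23615822  750.25868984] [-2.4765329   0.00562175  1.15228648]
top [[414.77347395   0.         264.83655517]
 [  0.         414.77347395 192.61829052]
 [  0.           0.           1.        ]] [357.18602384  20.06889698 909.81439958] [-2.90745955e+00  5.88317523e-04 -1.62971034e+00]
```

View pics/a.png

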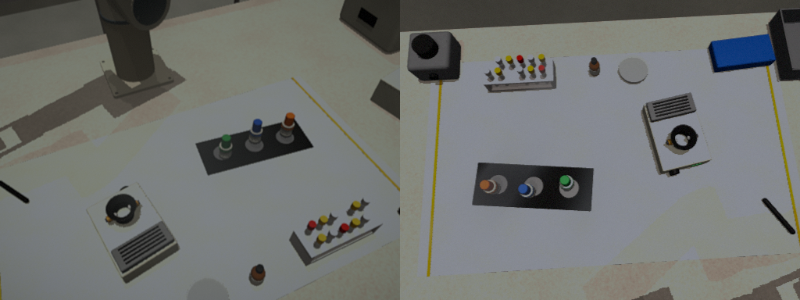

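View pics/top.png

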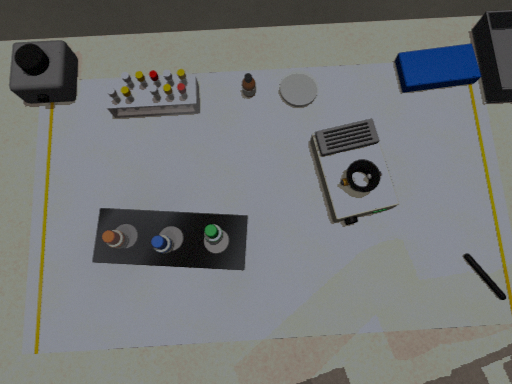

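The top view shows the cartridges: orange at (113,237), blue at (160,243), green at (213,231). The port funnel is at (361,175), with the grey part on its image-top side.

```bash
cat > h.py <<'E'
import numpy as np, cv2
from scipy.spatial.transform import Rotation as R
def cloud(i):
    h,w=i["range_z"].shape; K=i["K"]; v,u=np.mgrid[:h,:w]; z=i["range_z"]
    d=np.dstack([(u-K[0,2])/K[0,0],(v-K[1,2])/K[1,1],np.ones_like(z)])
    M=R.from_euler("xyz",i["rotation"]).as_matrix()
    return (d*z[...,None])@M.T+i["origin"], d@M.T
def onplane(i,m,z):
    d=cloud(i)[1][m]; o=np.array(i["origin"]); return o+d*((z-o[2])/d[:,2])[:,None]
def circ(p):
    A=np.c_[2*p[:,:2],np.ones(len(p))]; s=np.linalg.lstsq(A,(p[:,:2]**2).sum(1),rcond=None)[0]
    return s[:2],np.sqrt(s[2]+s[0]**2+s[1]**2)
E
python3 - <<'E'
import pickle
from h import *
ims=pickle.load(open("ims.pkl","rb"))
for n,i in ims.items():
    P,_=cloud(i); hsv=cv2.cvtColor(i["frame"],cv2.COLOR_BGR2HSV); H,S,V=cv2.split(hsv)
    ok=(i["range_z"]>0)&(S>110)&(V>50)&(P[...,2]>45)&(P[...,2]<100)
    for c,(a,b) in dict(green=(50,80),blue=(100,125),orange=(3,14)).items():
        m=ok&(H>a)&(H<b); k,l,st,ce=cv2.connectedComponentsWithStats(m.astype(np.uint8))
        for j in range(1,k):
            if st[j,4]>40:
                q=P[l==j]; t=q[q[:,2]>q[:,2].max()-6]
                print(n,c,st[j],"top",np.round(t.mean(0),1),len(t),"zmax",q[:,2].max().round(1),"extent",np.ptp(q,axis=0).round())
    # rim: dark, high
    m=(V<70)&(P[...,2]>75)&(P[...,2]<100)&(S<120)
    k,l,st,ce=cv2.connectedComponentsWithStats(m.astype(np.uint8))
    for j in range(1,k):
        if st[j,4]>40:
            mm=l==j; c=max(cv2.findContours(mm.astype(np.uint8),0,cv2.CHAIN_APPROX_NONE)[0],key=len)[:,0]
            mk=np.zeros_like(mm); mk[c[:,1],c[:,0]]=1
            q=onplane(i,mk,90); print(n,"rim",st[j],circ(q), P[mm].mean(0).round(1))
E
```

```text
scene green [284 173  12   8  68] top [484.9 121.1  86.6] 68 zmax 89.5 extent [22. 23.  6.]
scene blue [325 153  10   8  70] top [468.8 227.4  86.2] 69 zmax 88.8 extent [25. 22.  7.]
scene orange [364 144  13  17 139] top [485.  324.9  86.6] 66 zmax 90.1 extent [25. 24. 34.]
scene orange [322 341  17  17 131] top [825.8  25.   55.2] 26 zmax 59.5 extent [26. 25. 14.]
scene rim [441   0  24  19 186] (array([ 70.68682188, 893.29892566]), np.float64(37.66305946010663)) [ 65.7 900.1  87.6]
scene rim [466  15  46  34 377] (array([224.18905929, 906.79051636]), np.float64(56.91011180004791)) [237.5 901.1  87.9]
scene rim [144  62  51  25 412] (array([27.34456763, -3.64224027]), np.float64(56.08347959662492)) [ 55.9 -10.3  87.5]
scene rim [485 102  27  21 151] (array([509.53796842, 666.83920403]), np.float64(23.936290578701477)) [502.7 677.8  82.1]
scene rim [284 175  12   9  46] (array([492.85631566, 117.33199003]), np.float64(11.065371401708457)) [491.4 118.6  81.4]
scene rim [135 248  41  35 735] (array([ 576.43224229, -194.29827611]), np.float64(34.02021386571068)) [ 571.1 -194.9   85.6]

[... 504 characters left out ...]
13  13 123] top [483.5 122.5  84.9] 115 zmax 88.3 extent [24. 24.  7.]
top blue [151 235  14  13 135] top [467.2 229.   85. ] 127 zmax 87.7 extent [24. 24. 14.]
top orange [243  79  12  10  71] top [818.5  34.1  56.2] 6 zmax 60.7 extent [22. 25. 15.]
top orange [102 230  13  13 115] top [482.8 327.   85.3] 92 zmax 89.5 extent [24. 24.  9.]
top rim [ 21  49  29  27 130] (array([877.29372549, 497.46634668]), np.float64(29.216426521160237)) [866.8 489.8  85.3]
top rim [15 62 49 28 97] (array([856.17510549, 484.52688435]), np.float64(49.91815824647236)) [834.  477.3  76.5]
top rim [346 160  34  32 464] (array([ 577.16270785, -193.50489232]), np.float64(33.551782523656364)) [ 579.4 -196.1   85.2]
```

>>> drive_tool([
  [0,0,0,0,0,-0.179,-1],
  [0,0,0,0,0,-0.179,-1],
  [0,0,0,0,0,-0.179,-1],
  [0,0,0,0,0,-0.179,-1],
  [0,0,0,0,0,-0.179,-1],
  [0,0,0,0,0,-0.179,-1],
  [0,0,0,0,0,-0.179,-1],
  [55,22,0,0,0,0,-1],
  [55,22,0,0,0,0,-1],
  [55,22,0,0,0,0,-1],
])

```text
clock: 1.35
tool_pos: [261.9, -426.6, 185.5]
tcp_rot: [-3.141, -0.001, 1.571]
force: [0.2, 0.1, -0.1]
gripper_width: 1.004
```

>>> drive_tool([
  [55,22,0,0,0,0,-1],
  [55,22,0,0,0,0,-1],
  [55,22,0,0,0,0,-1],
  [55,22,0,0,0,0,-1],
  [55,22,0,0,0,0,-1],
  [55,22,0,0,0,0,-1],
  [55,22,0,0,0,0,-1],
  [55,22,0,0,0,0,-1],
  [55,22,0,0,0,0,-1],
  [50,20,0,0,0,0,-1],
])

```text
clock: 2.6
tool_pos: [479.5, 119.0, 185.8]
tcp_rot: [-3.142, 0.0, 1.573]
force: [0.5, -1.0, -0.6]
gripper_width: 1.002
```

>>> drive_tool([
  [0,0,0,0,0,0,-1],
  [0,0,0,0,0,0,-1],
  [0,0,0,0,0,0,-1],
  [0,0,0,0,0,0,-1],
  [0,0,0,0,0,0,-1],
  [0,0,0,0,0,0,-1],
  [0,0,0,0,0,0,-1],
  [0,0,0,0,0,0,-1],
  [0,0,0,0,0,0,-1],
  [0,0,0,0,0,0,-1],
])

```text
clock: 3.85
tool_pos: [479.2, 116.9, 185.9]
tcp_rot: [-3.142, -0.0, 1.572]
force: [-0.6, -0.1, -0.1]
gripper_width: 1.003
```

```bash
python3 - <<'E'
from workcell import ctrl, optics
import cv2
i=optics.get_image("wrist"); cv2.imwrite("pics/w1.png",i["frame"]); print(i["K"],i["origin"],i["rotation"]); s=ctrl.sense(); print(s["clock"],s["tool_pos"],s["tcp_rot"],s["force"])
E
```

```text
[[297.31863964   0.         255.08839681]
 [  0.         297.31863964 187.79994196]
 [  0.           0.           1.        ]] [479.17144833 189.55317819 385.26546902] [ 2.87528179e+00 -1.34698412e-03  1.72250507e-03]
3.9 [479.17155805 116.84074867 185.86281798] [-3.14153642e+00 -7.78782012e-06  1.57187095e+00] [ 0.55997701 -0.34882143  0.12326466]
```

View pics/w1.png

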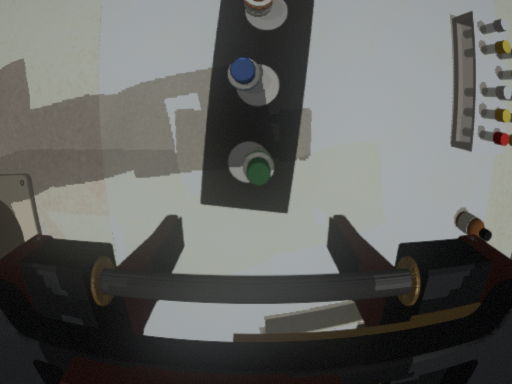

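The wrist view shows the green head at about (258,173). Cast onto its top plane, this gives about (482.5, 123), which agrees with the top and scene views (484, 122). Next I centre over it, descend and grip.

>>> drive_tool([
  [5,4.5,0,0,0,0,-1],
  [0,0,0,0,0,0,-1],
  [0,0,35,0,0,0,-1],
  [0,0,35,0,0,0,-1],
  [0,0,25,0,0,0,-1],
  [0,0,15,0,0,0,-1],
  [0,0,12,0,0,0,-1],
  [0,0,6,0,0,0,-1],
  [0,0,0,0,0,0,-1],
  [0,0,0,0,0,0,-1],
])

```text
clock: 5.15
tool_pos: [484.2, 121.9, 58.4]
tcp_rot: [3.141, -0.0, 1.572]
force: [-0.4, -0.2, 0.0]
gripper_width: 1.003
```

>>> drive_tool([
  [0,0,0,0,0,0,1],
  [0,0,0,0,0,0,1],
  [0,0,0,0,0,0,1],
  [0,0,0,0,0,0,1],
  [0,0,0,0,0,0,1],
  [0,0,0,0,0,0,1],
  [0,0,0,0,0,0,1],
  [0,0,0,0,0,0,1],
  [0,0,0,0,0,0,1],
  [0,0,0,0,0,0,1],
])

```text
clock: 6.4
tool_pos: [483.7, 121.8, 57.9]
tcp_rot: [-3.142, 0.0, 1.572]
force: [-0.3, -0.2, 0.1]
gripper_width: 0.006
```

The opening of 0.006 means the fingers shut on nothing. I'll look.

```bash
python3 - <<'E'
from workcell import ctrl, optics
import cv2, numpy as np
w=optics.get_image("wrist")["frame"]; s=optics.get_image("scene")["frame"]; t=optics.get_image("top")["frame"]
c=cv2.resize(s[120:270,190:390],(400,300),interpolation=2); d=cv2.resize(t[170:320,120:320],(400,300),interpolation=2)
cv2.imwrite("pics/b.png",np.vstack([np.hstack([c,d]),np.hstack([cv2.resize(w,(400,300)),np.zeros((300,400,3),np.uint8)])]))
print(ctrl.sense()["gripper_width"])
E
```

```text
0.006542887440906529
```

View pics/b.png

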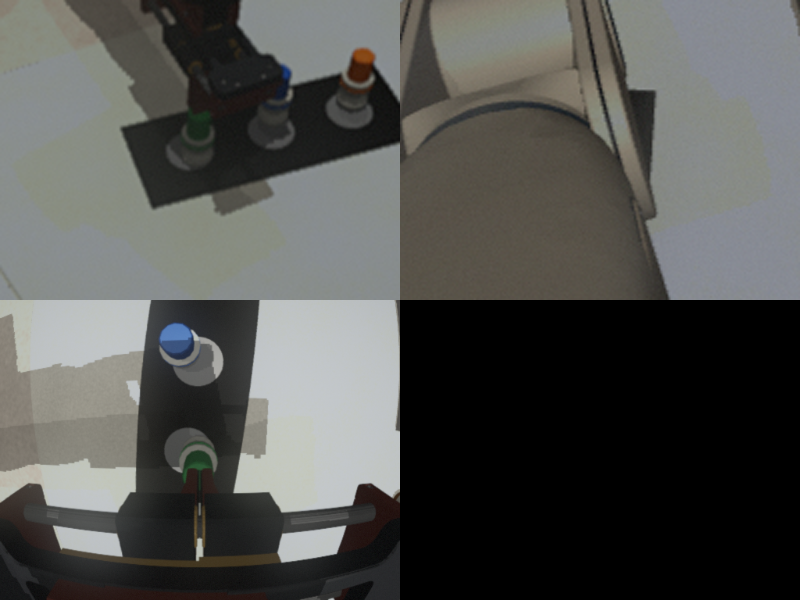

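The fingers shut just beside or above the green head, which still stands at wrist pixel (~256,211). I'll measure where it and the fingers are now.

```bash
python3 - <<'E'
from workcell import ctrl, optics
from h import *
i=optics.get_image("wrist"); K=i["K"]; z=i["range_z"]
v,u=np.mgrid[:384,:512]; x=u-K[0,2]; y=v-K[1,2]; r=np.hypot(x,y)+1e-9; th=r/K[0,0]
d=np.dstack([x/r*np.tan(th),y/r*np.tan(th),np.ones_like(r)])
P=(d*z[...,None])@R.from_euler("xyz",i["rotation"]).as_matrix().T+i["origin"]
H,S,V=cv2.split(cv2.cvtColor(i["frame"],cv2.COLOR_BGR2HSV))
def rep(n,m,P):
    k,l,st,_=cv2.connectedComponentsWithStats(m.astype(np.uint8))
    for j in range(1,k):
        if st[j,4]>40:
            q=P[l==j]; print(n,st[j],"min",q.min(0).round(),"max",q.max(0).round(),"med",np.median(q,0).round(1))
            t=q[q[:,2]>80]; 
            if len(t): print("   >80:",t.mean(0).round(1),t.min(0).round(),t.max(0).round())
ok=(z>0)&(S>110)&(V>40)
rep("green",ok&(H>50)&(H<85),P); rep("blue",ok&(H>100)&(H<125),P)
rep("red",ok&((H<4)|(H>172))&(abs(P[...,0]-484)<25)&(P[...,2]<130),P)
s=optics.get_image("scene"); Q,_=cloud(s); H,S,V=cv2.split(cv2.cvtColor(s["frame"],cv2.COLOR_BGR2HSV))
ok=(S>110)&(V>40)&(Q[...,2]<130)&(Q[...,0]<600)
print("scene");rep("green",ok&(H>50)&(H<85),Q);rep("blue",ok&(H>100)&(H<125),Q);rep("red",ok&((H<4)|(H>172)),Q)
print(ctrl.sense()["tool_pos"],i["origin"])
E
```

```text
green [233 194  38  40 567] min [470. 118.  57.] max [493. 136.  96.] med [481.4 133.8  84.4]
   >80: [480.6 131.8  85.4] [470. 118.  80.] [493. 136.  96.]
blue [ 203   29   45   46 1562] min [442. 217.   6.] max [479. 264.  89.] med [467.4 228.3  86.3]
   >80: [466.9 229.1  86.3] [454. 217.  80.] [479. 242.  89.]
scene
blue [329 153   6  16  41] min [461. 222.  58.] max [481. 240.  89.] med [477.8 230.3  83.2]
   >80: [473.  232.8  86.1] [461. 228.  81.] [480. 240.  89.]
[483.71036273 121.78704473  57.89084212] [483.67823476 194.51160266 257.28398198]
```

```bash
python3 - <<'E'
from workcell import ctrl, optics
from h import *
i=optics.get_image("wrist"); K=i["K"]; z=i["range_z"]
v,u=np.mgrid[:384,:512]; x=u-K[0,2]; y=v-K[1,2]; r=np.hypot(x,y)+1e-9; th=r/K[0,0]
d=np.dstack([x/r*np.tan(th),y/r*np.tan(th),np.ones_like(r)])
P=(d*z[...,None])@R.from_euler("xyz",i["rotation"]).as_matrix().T+i["origin"]
for c in (246,250,255,262): 
  for rr in range(205,285,10): print(rr,c,i["frame"][rr,c],z[rr,c].round(),P[rr,c].round())
s=optics.get_image("scene")["frame"]
a=cv2.resize(i["frame"][170:300,190:330],(400,371),interpolation=2);b=cv2.resize(s[130:230,260:360],(371,371),interpolation=2)
cv2.imwrite("pics/c.png",cv2.convertScaleAbs(np.hstack([a,b]),alpha=1.7))
E
```

```text
205 246 [34 55 31] 186.0 [478. 135.  80.]
215 246 [34 51 43] 172.0 [479. 134.  95.]
225 246 [25 28 42] 158.0 [479. 134. 110.]
235 246 [26 29 43] 145.0 [480. 134. 124.]
245 246 [23 26 43] 134.0 [480. 134. 135.]
255 246 [24 26 24] 80.0 [481. 156. 185.]
265 246 [24 21 20] 74.0 [482. 156. 192.]
275 246 [22 22 22] 69.0 [482. 156. 196.]
205 250 [31 55 28] 183.0 [481. 136.  84.]
215 250 [42 67 44] 172.0 [481. 134.  96.]
225 250 [29 33 46] 157.0 [481. 134. 111.]
235 250 [25 30 43] 144.0 [481. 134. 124.]
245 250 [23 27 41] 135.0 [482. 134. 134.]
255 250 [23 27 40] 124.0 [482. 134. 145.]
265 250 [32 54 65] 77.0 [482. 155. 188.]
275 250 [41 69 83] 73.0 [483. 154. 192.]
205 255 [35 56 28] 184.0 [484. 136.  82.]
215 255 [53 87 44] 181.0 [484. 131.  87.]
225 255 [37 53 34] 161.0 [484. 133. 107.]
235 255 [33 50 31] 147.0 [484. 133. 122.]
245 255 [24 28 28] 138.0 [484. 132. 131.]
255 255 [24 28 28] 135.0 [484. 129. 135.]
265 255 [107 112 108] 136.0 [484. 124. 136.]
275 255 [85 90 88] 135.0 [484. 120. 138.]
205 262 [36 58 33] 186.0 [488. 135.  81.]
215 262 [36 56 45] 173.0 [488. 134.  95.]
225 262 [29 33 46] 157.0 [488. 134. 111.]
235 262 [23 29 42] 145.0 [487. 134. 124.]
245 262 [31 35 47] 135.0 [487. 134. 134.]
255 262 [24 24 25] 80.0 [486. 156. 185.]
265 262 [24 34 38] 74.0 [486. 156. 191.]
275 262 [27 44 55] 70.0 [485. 156. 196.]
```

View pics/c.png

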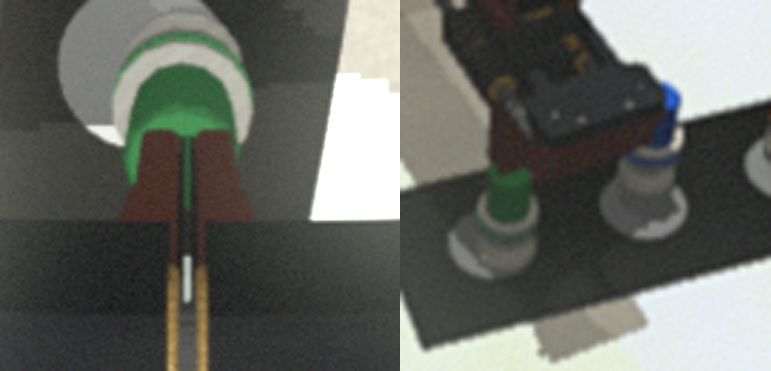

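The fingers are centred over the green head (x≈484, near edge y≈134), but they end at about z≈95 while the reported TCP is z=58. The real tips are about 36 mm higher than the state claims, so they shut above the head. I'll open and measure the tips.

>>> drive_tool([
  [0,0,0,0,0,0,-1],
  [0,0,0,0,0,0,-1],
  [0,0,0,0,0,0,-1],
  [0,0,0,0,0,0,-1],
  [0,0,0,0,0,0,-1],
  [0,0,0,0,0,0,-1],
  [0,0,0,0,0,0,-1],
  [0,0,0,0,0,0,-1],
  [0,0,0,0,0,0,-1],
  [0,0,0,0,0,0,-1],
])

```text
clock: 8.0
tool_pos: [483.7, 121.8, 57.9]
tcp_rot: [3.142, -0.0, 1.572]
force: [0.1, 0.0, 0.6]
gripper_width: 0.998
```

```bash
cat >> h.py <<'E'
def wcloud(i):
    K=i["K"]; z=i["range_z"]
    v,u=np.mgrid[:384,:512]; x=u-K[0,2]; y=v-K[1,2]; r=np.hypot(x,y)+1e-9; th=r/K[0,0]
    d=np.dstack([x/r*np.tan(th),y/r*np.tan(th),np.ones_like(r)])
    return (d*z[...,None])@R.from_euler("xyz",i["rotation"]).as_matrix().T+i["origin"]
E
python3 - <<'E'
from workcell import ctrl, optics
from h import *
i=optics.get_image("wrist"); P=wcloud(i); s=ctrl.sense(); print(s["tool_pos"],s["gripper_width"])
cv2.imwrite("pics/d.png",cv2.convertScaleAbs(i["frame"],alpha=1.5))
for sgn in(-1,1):
    m=(i["range_z"]>0)&(P[...,2]>62)&(P[...,2]<150)&(P[...,1]>100)&(P[...,1]<150)&(sgn*(P[...,0]-483.7)>25)&(sgn*(P[...,0]-483.7)<75)
    q=P[m]; print(sgn,len(q)); 
    for a in range(65,150,10):
        b=q[abs(q[:,2]-a)<5]
        if len(b): print(a,len(b),b.min(0).round(),b.max(0).round())
H,S,V=cv2.split(cv2.cvtColor(i["frame"],cv2.COLOR_BGR2HSV))
m=(S>110)&(V>40)&(H>50)&(H<85)&(P[...,2]>83)&(P[...,2]<89); q=P[m]; print("green top",q.min(0),q.max(0),q.mean(0))
E
```

```text
[483.71303489 121.82000047  57.88819114] 0.9999919868154231
-1 1800
95 99 [432. 112.  94.] [441. 135. 100.]
105 273 [431. 113. 100.] [441. 135. 110.]
115 303 [431. 112. 110.] [441. 135. 120.]
125 339 [431. 113. 120.] [441. 135. 130.]
135 386 [429. 116. 130.] [441. 135. 140.]
145 400 [427. 122. 140.] [441. 135. 150.]
1 1798
95 86 [527. 113.  94.] [536. 135. 100.]
105 275 [527. 113. 100.] [537. 135. 110.]
115 301 [527. 113. 110.] [537. 135. 120.]
125 347 [527. 113. 120.] [537. 135. 130.]
135 383 [527. 115. 130.] [538. 135. 140.]
145 406 [527. 122. 140.] [540. 135. 150.]
green top [471.49438655 114.96653014  83.06904278] [493.93282307 136.23202364  88.87902393] [481.90606398 127.83431551  86.36528858]
```

View pics/d.png

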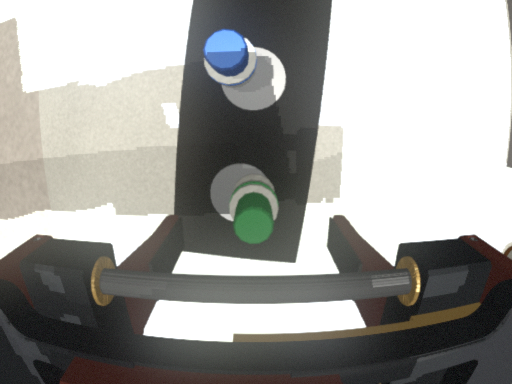

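The open fingertips end at z≈94 and are centred at (484, ~124). The green head is at about (482.7, 123). I'll go down 37 mm so the real tips sit at about 57, just above the shoulder (52), and close. The opening will confirm it: 0.30 for the head, 0.41 for the barrel.

>>> drive_tool([
  [0,-1,12,0,0,0,-1],
  [0,0,12,0,0,0,-1],
  [0,0,9,0,0,0,-1],
  [0,0,4,0,0,0,-1],
  [0,0,0,0,0,0,-1],
  [0,0,0,0,0,0,1],
  [0,0,0,0,0,0,1],
  [0,0,0,0,0,0,1],
  [0,0,0,0,0,0,1],
  [0,0,0,0,0,0,1],
])

```text
clock: 9.3
tool_pos: [482.7, 121.8, 21.0]
tcp_rot: [3.141, -0.0, 1.572]
force: [0.6, -0.2, 0.4]
gripper_width: 0.465
```

>>> drive_tool([
  [0,0,0,0,0,0,1],
  [0,0,0,0,0,0,1],
  [0,0,0,0,0,0,1],
  [0,0,0,0,0,0,1],
  [0,0,0,0,0,0,1],
  [0,0,-3,0,0,0,1],
  [0,0,-3,0,0,0,1],
  [0,0,-3,0,0,0,1],
  [0,0,-3,0,0,0,1],
  [0,0,-3,0,0,0,1],
])

```text
clock: 10.55
tool_pos: [482.7, 121.8, 36.1]
tcp_rot: [3.141, -0.0, 1.572]
force: [-0.0, 0.5, -1.5]
gripper_width: 0.291
```

Opening is 0.291 and the force shows about 1.5 N of weight, so the head is held. Now lift and carry over the port.

>>> drive_tool([
  [0,0,-35,0,0,0,1],
  [0,0,-40,0,0,0,1],
  [0,0,-29,0,0,0,1],
  [-40,12,0,0,0,0,1],
  [-50,15,0,0,0,0,1],
  [-55,16,0,0,0,0,1],
  [-55,16,0,0,0,0,1],
  [-50,15,0,0,0,0,1],
  [-40,12,0,0,0,0,1],
  [-25,8,0,0,0,0,1],
])

```text
clock: 11.8
tool_pos: [577.2, -194.9, 139.8]
tcp_rot: [-3.142, -0.0, 1.57]
force: [-0.2, 0.2, -0.9]
gripper_width: 0.292
```

>>> drive_tool([
  [0,0,0,0,0,0,1],
  [0,0,0,0,0,0,1],
  [0,0,0,0,0,0,1],
  [0,0,0,0,0,0,1],
  [0,0,0,0,0,0,1],
  [0,0,0,0,0,0,1],
  [0,0,0,0,0,0,1],
  [0,0,0,0,0,0,1],
  [0,0,0,0,0,0,1],
  [0,0,0,0,0,0,1],
])

```text
clock: 13.05
tool_pos: [577.0, -193.2, 139.9]
tcp_rot: [-3.142, 0.0, 1.572]
force: [0.6, 0.0, -1.7]
gripper_width: 0.287
```

```bash
python3 - <<'E'
from workcell import ctrl, optics
from h import *
i=optics.get_image("wrist"); s=ctrl.sense(); P=wcloud(i); print(s["clock"],s["tool_pos"],s["gripper_width"],s["force"])
H,S,V=cv2.split(cv2.cvtColor(i["frame"],cv2.COLOR_BGR2HSV))
m=(S>110)&(V>40)&(H>50)&(H<85)&(P[...,2]>100)
if m.sum(): q=P[m]; t=q[abs(q[:,2]-180)<15]; print("green",q.min(0).round(),q.max(0).round())
# rim points near z=90 around port
n=(P[...,2]>84)&(P[...,2]<96)&(V<90)&(np.hypot(P[...,0]-577,P[...,1]+194)<50); q=P[n]; print("rim n",len(q),q.min(0).round(),q.max(0).round(),circ(q))
t=optics.get_image("scene")
cv2.imwrite("pics/e.png",cv2.convertScaleAbs(np.hstack([cv2.resize(i["frame"],(400,300)),cv2.resize(t["frame"][130:310,80:320],(400,300))]),alpha=1.4))
E
```

```text
13.1 [ 577.02199607 -193.14052023  139.86987094] 0.28743566060623393 [ 0.00900344  0.04377565 -0.78186599]
green [ 566. -202.  203.] [ 589. -120.  339.]
rim n 1630 [ 541. -213.   84.] [ 611. -159.   92.] (array([ 576.40677282, -192.87423839]), np.float64(30.360186413043657))
```

View pics/e.png

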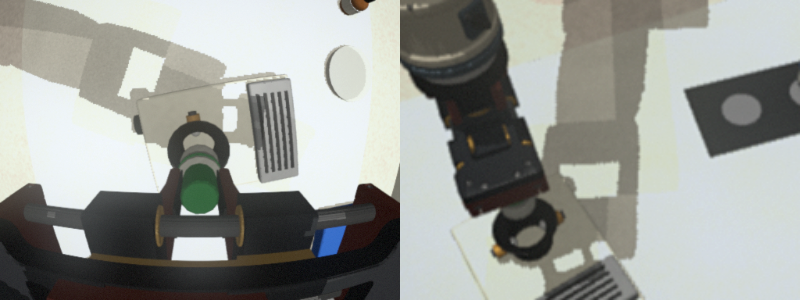

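The wrist view shows the green cartridge upright in the fingers at about (200,170) of the left half, over the black funnel. The rim centre is about (576.5, -194), so it needs a ~1.5 mm correction. I'll lower to just above the balls.

>>> drive_tool([
  [-1.5,-0.5,0,0,0,0,1],
  [0,0,10,0,0,0,1],
  [0,0,10,0,0,0,1],
  [0,0,8,0,0,0,1],
  [0,0,6,0,0,0,1],
  [0,0,6,0,0,0,1],
  [0,0,5,0,0,0,1],
  [0,0,4,0,0,0,1],
  [0,0,0,0,0,0,1],
  [0,0,0,0,0,0,1],
])

```text
clock: 14.4
tool_pos: [576.6, -194.6, 91.1]
tcp_rot: [3.141, 0.0, 1.572]
force: [0.8, -0.7, -0.9]
gripper_width: 0.29
```

>>> drive_tool([
  [0,0,1,0,0,0,1],
  [0,0,1,0,0,0,1],
  [0,0,1,0,0,0,1],
  [0,0,1,0,0,0,1],
  [0,0,1,0,0,0,1],
  [0,0,1,0,0,0,1],
  [0,0,1,0,0,0,1],
  [0,0,1,0,0,0,1],
  [0,0,0,0,0,0,1],
  [0,0,0,0,0,0,1],
])

```text
clock: 15.65
tool_pos: [577.1, -194.7, 83.3]
tcp_rot: [3.14, 0.0, 1.572]
force: [0.1, 0.5, 5.6]
gripper_width: 0.292
```

Ball contact is felt at about the expected height, with low side force. I'll push on towards z≈65.

>>> drive_tool([
  [0,0,2,0,0,0,1],
  [0,0,2,0,0,0,1],
  [0,0,2,0,0,0,1],
  [0,0,2,0,0,0,1],
  [0,0,2,0,0,0,1],
  [0,0,2,0,0,0,1],
  [0,0,2,0,0,0,1],
  [0,0,2,0,0,0,1],
  [0,0,0,0,0,0,1],
  [0,0,0,0,0,0,1],
])

```text
clock: 16.9
tool_pos: [575.4, -194.3, 65.9]
tcp_rot: [-3.139, -0.001, 1.572]
force: [-1.3, -1.4, -9.3]
gripper_width: 0.29
```

```bash
python3 - <<'E'
from workcell import ctrl, optics
from h import *
i=optics.get_image("wrist"); s=ctrl.sense(); P=wcloud(i); print(s["clock"],s["tool_pos"],s["gripper_width"],s["force"])
H,S,V=cv2.split(cv2.cvtColor(i["frame"],cv2.COLOR_BGR2HSV))
m=(S>110)&(V>40)&(H>50)&(H<85)&(P[...,2]>90)&(P[...,2]<180)&(P[...,1]<-170); q=P[m]
print("head",q.min(0).round(),q.max(0).round(),np.percentile(q[:,2],[50,90,99]))
print(np.histogram(q[:,2],bins=np.arange(90,180,4)))
E
```

```text
16.95 [ 575.44037217 -194.3558397    66.01773928] 0.28798589609525754 [ -0.15949797  -0.61170173 -11.33145482]
head [ 564. -203.  108.] [ 588. -180.  133.] [131.45683897 132.25655327 132.86721112]
(array([   0,    0,    0,    0,    2,    0,    9,   17,   23,   83, 1483,
          0,    0,    0,    0,    0,    0,    0,    0,    0,    0,    0]), array([ 90,  94,  98, 102, 106, 110, 114, 118, 122, 126, 130, 134, 138,
       142, 146, 150, 154, 158, 162, 166, 170, 174, 178]))
```

Head top is at z≈131.5 (130 when home), and the balls are now pulling it down. I'll press the last millimetres, then check.

>>> drive_tool([
  [0,0,1,0,0,0,1],
  [0,0,1,0,0,0,1],
  [0,0,1,0,0,0,1],
  [0,0,0,0,0,0,1],
  [0,0,0,0,0,0,1],
  [0,0,0,0,0,0,1],
  [0,0,0,0,0,0,1],
  [0,0,0,0,0,0,1],
  [0,0,0,0,0,0,1],
  [0,0,0,0,0,0,1],
])

```text
clock: 18.2
tool_pos: [576.9, -194.8, 64.8]
tcp_rot: [3.141, 0.0, 1.572]
force: [-5.2, -0.6, 5.7]
gripper_width: 0.288
```

The floor is felt: upward force, with the tool stopped at 64.8. Release and rise.

>>> drive_tool([
  [0,0,0,0,0,0,-1],
  [0,0,0,0,0,0,-1],
  [0,0,0,0,0,0,-1],
  [0,0,0,0,0,0,-1],
  [0,0,0,0,0,0,-1],
  [0,0,0,0,0,0,-1],
  [0,0,0,0,0,0,-1],
  [0,0,0,0,0,0,-1],
  [0,0,0,0,0,0,-1],
  [0,0,0,0,0,0,-1],
])

```text
clock: 19.45
tool_pos: [576.5, -194.6, 63.9]
tcp_rot: [-3.142, -0.0, 1.572]
force: [-0.6, 0.5, -0.2]
gripper_width: 1.003
```

>>> drive_tool([
  [0,0,-10,0,0,0,-1],
  [0,0,-15,0,0,0,-1],
  [0,0,-25,0,0,0,-1],
  [0,0,-30,0,0,0,-1],
  [0,0,-30,0,0,0,-1],
  [0,0,-10,0,0,0,-1],
  [0,0,0,0,0,0,-1],
  [0,0,0,0,0,0,-1],
  [0,0,0,0,0,0,-1],
  [0,0,0,0,0,0,-1],
])

```text
clock: 20.7
tool_pos: [576.1, -194.5, 183.0]
tcp_rot: [-3.14, -0.0, 1.572]
force: [-0.2, -0.2, -0.1]
gripper_width: 0.996
```

```bash
python3 - <<'E'
from workcell import ctrl, optics
from h import *
s=ctrl.sense(); print(s["clock"],s["tool_pos"],s["gripper_width"],s["force"])
for n in("wrist","scene"):
    i=optics.get_image(n); P=wcloud(i) if n=="wrist" else cloud(i)[0]
    H,S,V=cv2.split(cv2.cvtColor(i["frame"],cv2.COLOR_BGR2HSV))
    for c,(a,b) in dict(green=(50,85),blue=(100,125),orange=(3,14)).items():
        m=(S>110)&(V>40)&(H>a)&(H<b)&(P[...,2]>80)&(P[...,2]<160)&(P[...,0]<620)&(P[...,1]>-230)&(P[...,1]<400); q=P[m]
        if len(q): t=q[q[:,2]>np.percentile(q[:,2],95)-4]; print(n,c,len(q),t.mean(0).round(1),t.min(0).round(),t.max(0).round())
    if n=="wrist": w=i["frame"]
cv2.imwrite("pics/f.png",cv2.convertScaleAbs(np.hstack([cv2.resize(w,(400,300)),cv2.resize(i["frame"],(400,300))]),alpha=1.4))
E
```

```text
20.7 [ 576.12609215 -194.4662543   183.02718501] 0.996434556385741 [-0.1752993  -0.23629687 -0.05597395]
scene green 161 [ 578.7 -194.8  130.3] [ 567. -207.  128.] [ 590. -184.  133.]
scene blue 77 [468.6 227.8  86.7] [457. 217.  85.] [480. 239.  90.]
scene orange 83 [485.1 324.6  86.6] [474. 313.  85.] [496. 337.  90.]
```

View pics/f.png

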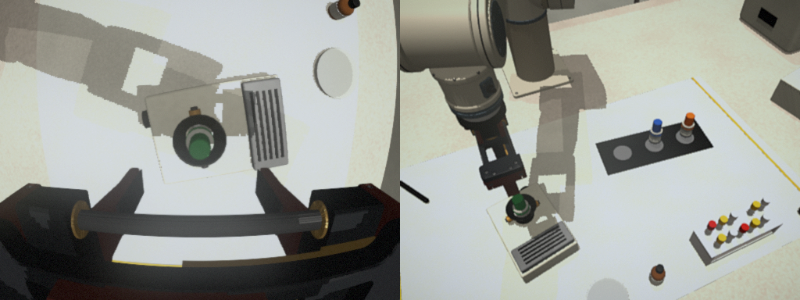

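The green cartridge stands upright in the funnel, at wrist (200,145) and scene (518,203). Its head top is at (578.7, -194.8, 130.3), where home is 130, about 2 mm off the port axis. Blue and orange have not moved, and the gripper is clear.

```bash
python3 -c "
from workcell import workorder
print(workorder.finish_job())"
```

```text
the job is handed in; nothing more can be done
None
```

The green cartridge is clicked home in the port and released, and the job was handed in at about 21 s of the 35 s allowed.

- **Missed first grip:** The first grip closed on nothing. The wrist camera's range image put the real fingertips about 36 mm higher than the reported TCP. I went 37 mm lower, and the opening of 0.29 (about 26 mm) showed the head was held.
- **Insertion:** I felt the balls at about the expected height, then their pull downward, then the floor, which stopped the tool.
- **Last checks:** In the scene view the head top is at z ≈ 130.3 mm (130 when home) and about 2 mm from the port axis. The cartridge looks upright. Blue and orange are within 1 mm of where they started. The gripper is open, well above the port, and measures almost no force.
- **Check that failed:** The final wrist-camera colour check found no green points, probably because the head was too dark in that view. The position therefore rests on the scene camera, the wrist picture by eye and the force readings.

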